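Raise the finishing booth's window to its mark

TASK

Push the booth's counterweighted sliding window up from beneath its red lip, without gripping it or touching the black top of the lip, until the yellow pointer is level with the white line on the green marker clip, then take the hand away and leave the window there. Raise it smoothly rather than flinging it, and leave the marker clip, the lamp inside and everything standing on the bench where they are.

Things in the scene. Friction and masses are not known exactly. Their poses are not given: they have to be found in the camera images.
- sash (a joint): The window's travel along its jambs in m: 0 is fully down, 0.26 fully up. It moves only along the jambs, which lean 40 degrees back from upright (away from the robot). Counterweighted: it stays where it is left, and about 2 to 5 N along the jambs moves it either way.
- lip_under (a point): Point under the window's red lip: mid-length, on the flat underside, 15 mm in from the lip's outer edge and 22 mm in front of the middle of the window's thickness. Its z axis points up the jambs (the way the window slides), its -x axis out of the window towards the operator and up, y along the lip to the booth's left.
- lip: The red lip along the window's bottom edge, moving with it: 260 mm long, 7 mm thick (13 with its black cap), standing 30 mm out of the window's 14 mm thick bottom bar. Origin: mid-length, level with the underside, in the middle of the window's thickness; axes as at lip_under. The space in front of the window plane and under the lip is open, down to the bench.
- lip_cap: The black cap on top of the red lip, moving with the window: not to be touched. Its origin is at mid-length, in the middle of the window's thickness, level with the lip's underside; axes as at lip_under.
- pointer (a point): Outer tip of the yellow pointer on the right-hand end of the window (robot's view), level with the middle of the lip's thickness; it moves with the window. Axes as at lip_under.
- mark_line (a point): End of the white line on the green marker clip (34 x 22 x 22 mm) on the right-hand jamb. It lies on the pointer's path: the two points coincide when the pointer is level with the line. The clip sits stiffly on the jamb; its height differs from start to start. Axes as at lip_under.
- booth: Fixed bench-top finishing booth, 500 mm wide, 400 mm deep, 435 mm tall, aluminium frame with clear sides and a sloping front. Origin: middle of its front edge on the bench; x to its back, y to its left, z up. The jambs stand 225 mm left and right of the middle.
- lamp_mid (a point): Finished table lamp (steel disc foot, amber drum shade 110 mm across, 193 mm tall) standing in the booth behind the window; point on its axis 100 mm above its foot.
- tube_mid (a point): Upright dark steel tube offcut, 44 mm across, 90 mm tall, loose on the bench in front of the booth's left part; point at its centre.
- tin_mid (a point): Closed round tin, 72 mm across, 50 mm tall, loose on the bench in front of the booth's right part; point at its centre.
- hoop_mid (a point): Loose brass lampshade hoop lying flat, 120 mm across, 12 mm tall, left of the booth; point at its centre.
- disc_mid (a point): Loose steel lamp-foot disc, 120 mm across, 28 mm tall, right of the booth; point at its centre.
- driver_mid (a point): Loose screwdriver lying on the bench front right of the booth; point near its middle, 12 mm up.
- mug_mid (a point): Blue mug, 80 mm across, 90 mm tall, left of the booth; point at its centre.

How it is judged (in metres and radians):
On the way:
1. the hand pushes the window up by its lip from beneath (contact force between any of the fingers, the arm and lip above 0.5 N and value of joint sash above 0.06 m), for 0.1 s.
At the end, for the whole second after the job is handed in: The window rests with its pointer within 10 mm of the marker clip's white line, and the hand is off it (distance between pointer and mark_line below 0.01 m and velocity of joint sash between -0.005 and 0.005 m/s); the robot touches nothing.
It fails at once if the black top of the lip is touched (gripped or pushed down) (contact force between any of the fingers, the arm and lip_cap above 0.5 N).
It fails at once if the window is flung faster than 0.4 m/s (velocity of joint sash above 0.4 m/s).
It fails at once if the marker clip is shifted by more than 5 mm (distance of mark_line from where it was at the start of the episode above 0.005 m).
It fails at once if the lamp or a thing on the bench is lifted or displaced by more than 20 mm (distance of any of lamp_mid, tube_mid, tin_mid, hoop_mid, disc_mid, driver_mid, mug_mid from where it was at the start of the episode above 0.02 m).
It also fails if it takes over 38 s, if anything falls off the work surface, if the arm or the gripper's body presses on something with over 40 N, if the wrist force passes 120 N, or if a joint passes its speed limit or range.

ROBOT

A 6-joint arm with a two-finger parallel gripper is mounted at the origin on the work surface. World frame = base frame: x ahead of the robot, y to its left, z up, the work surface at z = 0. Lengths are in mm, angles in rad, forces in N, time in s.
With the tool pointing down it reaches from about 275 to 1000 mm from the base axis. Payload 8.4 kg.
Tool frame: the origin (TCP) lies midway between the tips of the shut fingers; the grasp point (between the pads) lies 19 mm behind it; z points along the fingers, y is the line along which they close (so a half turn about z gives the same grasp; the last joint's range is limited). The gripper opens to 85 mm and grips with 20 to 120 N. Pads are 22 mm wide; open, the fingers measure 114 mm over their backs; the gripper's body (76 mm by 85 mm) begins 54 mm behind the grasp point. The pads swing forward as they close: fully open they stand 13 mm farther back than shut.
Start: joints at [-1.312, 0.353, 1.633, -0, 1.155, -0.002], TCP at [161.157, -603.868, 231.281] pointing down, gripper open.
Joint ranges: [-2.63, 2.63], [-0.92, 2.1], [0.06, 2.66], [-1.3, 4.44], [0, 2.69], [-3.02, 3.02]. Speed limits (rad/s): [2.22, 2.22, 2.79, 3.14, 3.14, 3.14].

INTERFACE

Orientations are given as [roll, pitch, yaw] about the fixed x, y, z axes, in that order (R = Rz(yaw) Ry(pitch) Rx(roll)).
In Python, from rig import telemetry, optics, r gives the robot as it stands.
- The arm moves only by the tool play_rows, never from a script. Its arguments are lists of equal length, an entry for each row: "dp": the shift along the tool's x, y, z in units of 40 mm (1.0 is 40 mm), a list of three; "rot": the turn, a rotation vector about the tool's x, y, z in units of 6 degrees (1.0 is 6 degrees), a list of three. In form: {"dp": [[tx, ty, tz], ...], "rot": [[ax, ay, az], ...]}. A call has 1 to 5 rows; each row is the pose to reach, as a shift and turn from the pose commanded when the call began, along the tool's axes at that moment; what a row does not reach only later rows make up. A row lasts 1/12 s, in which the tool goes at most 41.7 mm and 7.16 degrees, less where a joint would pass 70% of its speed; a pose out of reach is approached as far as the arm can. A call with a gripper value outside its range is refused whole. "fingers" is the opening, from 0 (shut) to 1 (fully open), set as the call begins (left out, the last holds). The fingers move at their own pace and stop on an object; "grip_force" is the grip in N (left out, the last holds). Time passes only in rows, so rows that repeat a pose let the fingers close. It gives the time, the measured TCP pose, the force, the opening and the grip force at its end, in the units of the state.
- telemetry.sense(): the state, without advancing time (a new reading comes with each control period).
- optics.grab_frame(name): name is "scene" or "top" or "wrist"; returns a dict with "color" (384x512x3 uint8, red, green, blue), "mtx" (3x3 intrinsics, pixels), "R" (3x3) and "t" (3): a world point X has camera coordinates R X + t; the wrist camera has in their place "mount" (4x4, takes a point from camera to tool coordinates, whose origin is the TCP and whose axes are the flange's). Camera axes: x right, y down, z forward; pixel columns grow to the right and rows downward; lengths in mm; the calibration is good to about 2 mm. A picture is of the moment at which its call begins: read the wrist's pose just before it. There is no depth.
- r.sign_off(): hands the job in; it is judged then, once.
The state is a dict: "clock": time; "qpos": joint angles; "qvel": joint speeds; "joint_efforts": joint torques, N m; "eef_pos": TCP position; "tcp_rot": TCP orientation; "contact_force": force on the tool from outside, world axes, zero at the start; "wrist_torque": the same for the moment, N m; "opening": opening from 0.0 (shut) to 1.0 (fully open); "grasp_force": force on a finger pad.
Only numpy, scipy, OpenCV 4.12 (cv2) and the standard library are available. Lean on these libraries where they do the work, as an engineer would, in place of code of your own. Each camera call takes 0.05 s, during which the arm holds its last target. There are 200 camera calls.

## Working session

There is one attempt and no reset: what is moved stays moved. The work goes in short steps, Python scripts to look and compute and a tool call to move; the robot and the scene stay as the last step left them, time stands still between calls to the robot, and variables do not carry over. Pictures are saved under pics/ and viewed, at most 10 in all, crops included, and the job is handed in when it is done.

Besides the shell and the picture viewer there is one more tool, called after ">>>" as a command line: name --argument value ..., lists and objects as JSON in quotes. play_rows: Moves the arm, as the interface text tells. Its arguments: {"type":"object","properties":{"dp":{"type":"array"},"rot":{"type":"array"},"fingers":{"type":"number"},"grip_force":{"type":"number"}},"required":["dp","rot"]}

```bash
mkdir -p pics; python3 - <<'E'
from rig import telemetry, optics, r
import cv2,numpy as np
s=telemetry.sense();print(s['clock'],s['eef_pos'],s['tcp_rot'],s['opening'])
ims=[]
for n in("scene","top"):
    f=optics.grab_frame(n);np.savez(f"{n}.npz",**f);ims.append(f["color"][:,:,::-1]);print(n,f["mtx"].round(1).tolist(),f["R"].round(3).tolist(),f["t"].round(1).tolist())
    cv2.imwrite(f"pics/{n}0.png",cv2.resize(ims[-1],(768,576)))
E
```

```text
0.0 [ 161.04398746 -603.40462115  230.55045662] [-3.14019178e+00  5.10473524e-07  2.60800487e-01] 1.0014736051967734
scene [[373.9, 0.0, 248.7], [0.0, 373.9, 189.1], [0.0, 0.0, 1.0]] [[-0.562, 0.827, 0.001], [0.524, 0.357, -0.773], [-0.639, -0.434, -0.635]] [276.8, -190.3, 1478.4]
top [[483.1, 0.0, 260.1], [0.0, 483.1, 194.5], [0.0, 0.0, 1.0]] [[0.018, -1.0, 0.004], [-0.994, -0.019, -0.107], [0.107, -0.002, -0.994]] [44.9, 558.9, 1445.0]
```

View pics/scene0.png

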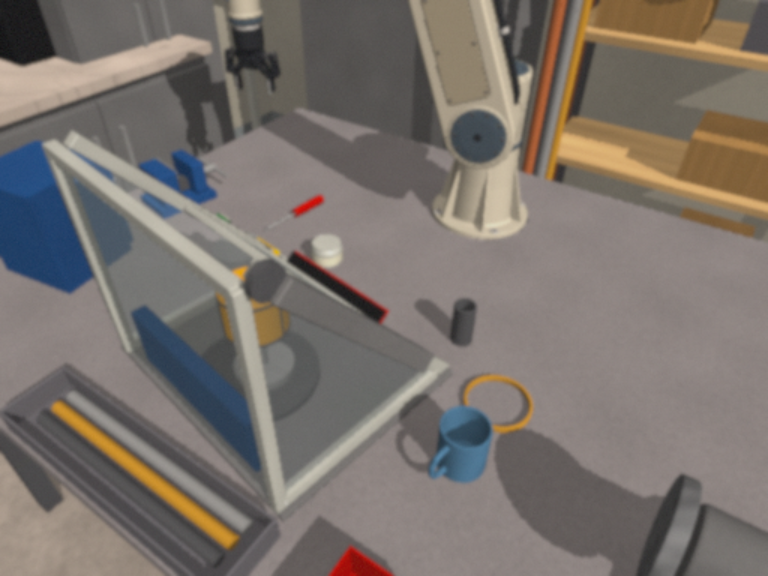

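View pics/top0.png

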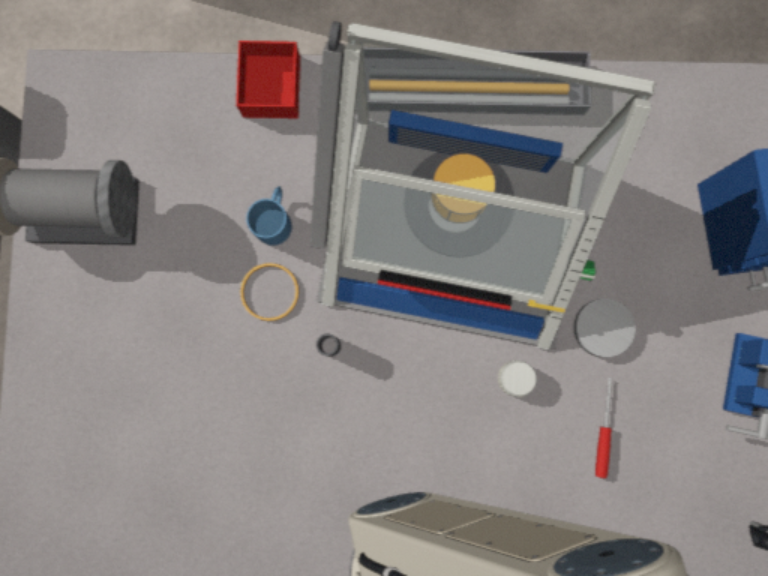

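The scene view shows the booth with the red/black lip at (290,253)-(387,318), tube at (463,322) and tin at (327,250). The top view shows the red lip edge at (378,277)-(512,303), the pointer at (530-562,305) and the green clip at (588,270). Next I'll measure these.

```bash
cat > h.py <<'E'
import numpy as np,cv2
from scipy.spatial.transform import Rotation as Ro
def ray(f,px):
    d=f["R"].T@np.linalg.solve(f["mtx"],[px[0],px[1],1.]);return -f["R"].T@f["t"],d/np.linalg.norm(d)
def tri(rs):
    A=sum(np.eye(3)-np.outer(d,d) for c,d in rs);b=sum((np.eye(3)-np.outer(d,d))@c for c,d in rs)
    X=np.linalg.solve(A,b);return X,[np.linalg.norm(np.cross(X-c,d)) for c,d in rs]
def plane(f,px,z):
    c,d=ray(f,px);return c+d*(z-c[2])/d[2]
def load(n):return dict(np.load(n+".npz"))
def proj(f,X):
    p=f["mtx"]@(f["R"]@np.asarray(X)+f["t"]);return p[:2]/p[2]
def blobs(f,lo,hi,roi=None,mn=4):
    hsv=cv2.cvtColor(f["color"],cv2.COLOR_RGB2HSV);m=cv2.inRange(hsv,np.array(lo),np.array(hi))
    n,l,st,ce=cv2.connectedComponentsWithStats(m)
    o=[]
    for i in range(1,n):
        if st[i,4]<mn:continue
        if roi and not(roi[0]<ce[i][0]<roi[1] and roi[2]<ce[i][1]<roi[3]):continue
        y,x=np.where(l==i);o.append((ce[i].round(1).tolist(),st[i].tolist(),cv2.boxPoints(cv2.minAreaRect(np.c_[x,y].astype(np.float32))).round(1).tolist()))
    return o
E
python3 - <<'E'
from h import *
T=load("top");S=load("scene")
for n,f,roi in(("top",T,(200,440,150,260)),("scene",S,(100,280,120,230))):
    for c,lo,hi in(("red",(0,130,70),(8,255,255)),("red2",(172,130,70),(180,255,255)),("green",(45,80,40),(85,255,255)),("yel",(18,120,90),(35,255,255))):
        for b in blobs(f,lo,hi,roi):print(n,c,b)
k=2/3
print("front corners",plane(T,(322*k,303*k),0),plane(T,(545*k,348*k),0))
print("tube top",plane(T,(329*k,345*k),90),"tin",plane(T,(518*k,378*k),50))
E
```

```text
top red ([296.3, 195.9], [252, 187, 88, 19, 199], [[251.8000030517578, 188.1999969482422], [252.3000030517578, 185.6999969482422], [339.3999938964844, 203.10000610351562], [338.8999938964844, 205.60000610351562]])
top red2 ([259.0, 189.8], [252, 188, 15, 4, 15], [[251.8000030517578, 188.8000030517578], [252.0, 188.0], [266.0, 190.8000030517578], [265.8999938964844, 191.60000610351562]])
top red2 ([269.5, 192.0], [268, 192, 4, 1, 4], [[271.0, 192.0], [271.0, 192.0], [268.0, 192.0], [268.0, 192.0]])
top red2 ([278.5, 194.0], [277, 194, 4, 1, 4], [[280.0, 194.0], [280.0, 194.0], [277.0, 194.0], [277.0, 194.0]])
top red2 ([291.5, 196.5], [288, 196, 8, 2, 8], [[288.0, 196.0], [288.20001220703125, 195.3000030517578], [295.0, 197.0], [294.79998779296875, 197.6999969482422]])
top red2 ([298.5, 198.0], [297, 198, 4, 1, 4], [[300.0, 198.0], [300.0, 198.0], [297.0, 198.0], [297.0, 198.0]])
top red2 ([309.5, 200.0], [308, 200, 4, 1, 4], [[311.0, 200.0], [311.0, 200.0], [308.0, 200.0], [308.0, 200.0]])
top red2 ([314.5, 201.0], [313, 201, 4, 1, 4], [[316.0, 201.0], [316.0, 201.0], [313.0, 201.0],
[... 1745 characters left out ...]
.7], [147, 205, 8, 21, 58], [[146.6999969482422, 205.10000610351562], [149.60000610351562, 204.39999389648438], [154.1999969482422, 225.0], [151.1999969482422, 225.60000610351562]])
scene yel ([178.6, 216.3], [170, 205, 18, 24, 310], [[169.5, 206.89999389648438], [184.60000610351562, 204.39999389648438], [188.1999969482422, 226.10000610351562], [173.10000610351562, 228.60000610351562]])
scene yel ([190.2, 213.1], [190, 210, 2, 7, 8], [[190.0, 210.0], [191.0, 210.0], [191.0, 216.0], [190.0, 216.0]])
front corners [534.99620278 196.13922225   0.        ] [ 450.51140771 -266.01241035    0.        ]
tube top [445.49231682 171.9363123   90.        ] tin [ 388.45249445 -201.34087337   50.        ]
```

```bash
python3 - <<'E'
from h import *
S=load("scene")["color"][:,:,::-1];T=load("top")["color"][:,:,::-1]
a=cv2.resize(S[120:230,130:270],(560,440),interpolation=cv2.INTER_CUBIC);b=cv2.resize(T[160:240,240:410],(680,320),interpolation=cv2.INTER_CUBIC)
cv2.imwrite("pics/cS.png",a);cv2.imwrite("pics/cT.png",b)
E
```

```text
(no output)
```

View pics/cS.png

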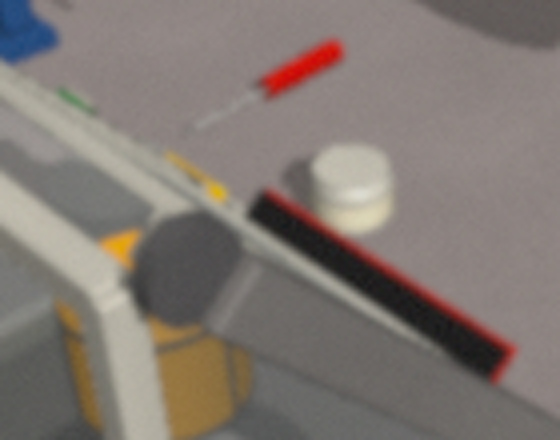

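The crop shows the red outer edge of the lip running (268,193)-(515,348), the yellow pointer at (168,155)-(225,195) and the green clip peeking over the jamb at (75,100).

```bash
python3 - <<'E'
from h import *
T=load("top");S=load("scene")
P={}
for n,t,s in(("lipR",(339,204.5),(197,168.2)),("lipL",(252,187.2),(258.7,207)),("ptr",(375,207.5),(172,158.8)),("clip",(392,178),(149,145))):
    X,e=tri([ray(T,t),ray(S,s)]);P[n]=X;print(n,X.round(1),np.round(e,1))
v=P["lipL"]-P["lipR"];print(np.linalg.norm(v),v/np.linalg.norm(v),np.degrees(np.arctan2(-v[0],v[1])))
E
```

```text
lipR [ 523.8 -171.3  113.3] [0.7 0.7]
lipL [568.3  81.2 115.1] [2.3 2.3]
ptr [ 519.1 -278.7  103.2] [1.1 1.1]
clip [ 589.5 -300.3  186.4] [5.7 5.7]
256.34922107987205 [0.17334929 0.98483455 0.00713677] -9.982867998911349
```

View pics/cT.png

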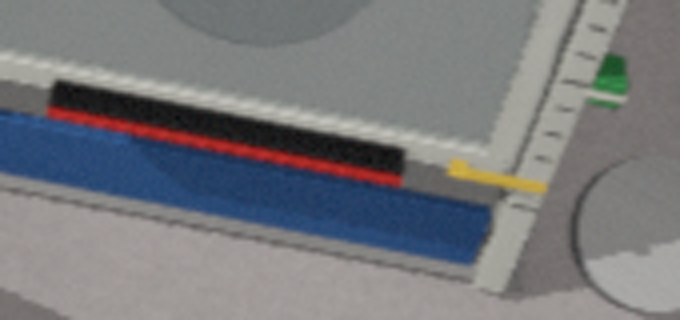

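The top crop shows the pointer tip at (546,187) and the white line on the clip at about (590-627,96).

```bash
cat >> h.py <<'E'
yaw=np.radians(-10.2);xb=np.array([np.cos(yaw),np.sin(yaw),0]);yb=np.array([-np.sin(yaw),np.cos(yaw),0]);zz=np.array([0,0,1.])
c40,s40=np.cos(np.radians(40)),np.sin(np.radians(40))
u=s40*xb+c40*zz; o=-c40*xb+s40*zz   # up the jambs, outwards
E
python3 - <<'E'
from h import *
T=load("top");S=load("scene")
LR,LL=np.array([523.8,-171.3,113.3]),np.array([568.3,81.2,115.1])
mid=(LR+LL)/2
print("u",u,"o",o,"mid",mid,"under",mid-o*15-u*7)
p=np.array([519.1,-278.7,103.2])
print("consistency ptr vs lip along u,o",(p-mid)@u,(p-mid)@o,(p-mid)@yb)
for s in range(60,181,20):
    X=p+s*u; a=proj(T,X);print(s,X.round(0),((a-[240,160])*4).round(1), proj(S,X).round(1))
E
```

```text
u [ 0.63262874 -0.11382788  0.76604444] o [-0.75393758  0.13565478  0.64278761] mid [546.05 -45.05 114.2 ] under [552.93066245 -46.28802658  99.19587475]
consistency ptr vs lip along u,o 1.1200499679174012 -18.447785668615104 -234.7297375536261
60 [ 557. -286.  149.] [566.3 130.1] [160.3 151.7]
80 [ 570. -288.  164.] [575.  109.6] [156.  149.1]
100 [ 582. -290.  180.] [583.9  88.7] [151.6 146.5]
120 [ 595. -292.  195.] [593.   67.4] [147.1 143.8]
140 [ 608. -295.  210.] [602.3  45.6] [142.4 141. ]
160 [ 620. -297.  226.] [611.7  23.3] [137.6 138.2]
180 [ 633. -299.  241.] [6.214e+02 5.000e-01] [132.6 135.2]
```

```bash
cat >> h.py <<'E'
mid=np.array([546,-45,114.2])
Rt=np.c_[u,-yb,-o]
def go(a,b,l=0):
    """target relative to lip edge mid: a out, b up jamb, l left; print move in tool units"""
    from rig import telemetry
    s=telemetry.sense();p=np.array(s['eef_pos']);R0=Ro.from_euler('xyz',s['tcp_rot'])
    P=mid+a*o+b*u+l*yb
    print("t",round(s['clock'],2),"tcp",p.round(1),"aim",P.round(1),"F",np.round(s['contact_force'],1),"rel o,u,y",[round(float((p-mid)@k),1) for k in(o,u,yb)])
    print("dp",(R0.inv().apply(P-p)/40).round(2),"rot",(np.degrees((R0.inv()*Ro.from_matrix(Rt)).as_rotvec())/6).round(2))
E
python3 -c "
from h import *;go(90,-35)"
```

```text
t 0.1 tcp [ 161.1 -603.5  230.7] aim [456.  -28.8 145.2] F [-0.3  0.3  0.8] rel o,u,y [289.3, -90.7, -617.8]
dp [ 10.83 -11.98   2.15] rot [-1.84  8.2   3.91]
```

>>> play_rows --dp '[[0.6,-0.7,0.1],[1.3,-1.4,0.2],[1.9,-2.1,0.3],[2.5,-2.8,0.4],[3.1,-3.5,0.5]]' --rot '[[-0.1,0.5,0.2],[-0.2,1.0,0.4],[-0.3,1.5,0.7],[-0.4,2.0,0.9],[-0.5,2.4,1.1]]' --fingers 0

```text
clock: 0.52
eef_pos: [245.1, -434.9, 210.8]
tcp_rot: [3.104, -0.256, 0.148]
contact_force: [1.5, 0.4, -0.3]
opening: 0.297
grasp_force: 0.0
```

```bash
python3 -c "
from h import *;go(90,-35)"
```

```text
t 0.52 tcp [ 245.1 -434.9  210.8] aim [456.  -28.8 145.2] F [ 1.5  0.4 -0.3] rel o,u,y [236.0, -71.9, -437.0]
dp [ 6.08 -9.38  2.93] rot [-1.34  5.78  2.78]
```

>>> play_rows --dp '[[0.5,-0.8,0.2],[1.0,-1.6,0.5],[1.5,-2.4,0.7],[2.0,-3.2,1.0],[2.5,-3.9,1.2]]' --rot '[[-0.1,0.5,0.2],[-0.2,1.0,0.5],[-0.3,1.4,0.7],[-0.4,1.9,0.9],[-0.5,2.4,1.2]]'

```text
clock: 0.93
eef_pos: [330.7, -265.7, 183.4]
tcp_rot: [3.098, -0.512, 0.024]
contact_force: [1.8, 1.0, -0.1]
opening: 0.001
grasp_force: 0.0
```

```bash
python3 -c "
from h import *;go(90,-35)"
```

```text
t 0.93 tcp [ 330.7 -265.7  183.4] aim [456.  -28.8 145.2] F [ 1.8  1.  -0.1] rel o,u,y [176.9, -58.0, -255.3]
dp [ 2.39 -5.95  2.18] rot [-0.83  3.4   1.57]
```

>>> play_rows --dp '[[0.3,-0.8,0.3],[0.7,-1.6,0.6],[1.0,-2.4,0.9],[1.3,-3.2,1.2],[1.6,-4.0,1.5]]' --rot '[[-0.1,0.5,0.2],[-0.2,0.9,0.4],[-0.3,1.4,0.6],[-0.4,1.8,0.8],[-0.5,2.3,1.0]]'

```text
clock: 1.35
eef_pos: [400.1, -151.8, 169.9]
tcp_rot: [3.114, -0.713, -0.052]
contact_force: [1.0, 0.6, 0.3]
opening: 0.002
grasp_force: 0.0
```

```bash
python3 -c "
from h import *;go(90,-35)"
```

```text
t 1.35 tcp [ 400.1 -151.8  169.9] aim [456.  -28.8 145.2] F [1.  0.6 0.3] rel o,u,y [131.3, -37.5, -130.9]
dp [ 0.53 -3.18  1.19] rot [-0.59  1.51  0.87]
```

>>> play_rows --dp '[[0.1,-0.8,0.3],[0.2,-1.6,0.6],[0.4,-2.4,0.9],[0.5,-3.1,1.1],[0.5,-3.1,1.1]]' --rot '[[-0.1,0.4,0.2],[-0.3,0.8,0.4],[-0.4,1.1,0.6],[-0.6,1.5,0.9],[-0.6,1.5,0.9]]'

```text
clock: 1.77
eef_pos: [442.3, -88.0, 172.7]
tcp_rot: [-3.089, -0.842, -0.132]
contact_force: [0.5, 0.6, -0.7]
opening: 0.001
grasp_force: 0.0
```

```bash
python3 - <<'E'
from h import *
from rig import telemetry,optics
import json
go(90,-35)
s=telemetry.sense();f=optics.grab_frame("wrist");np.savez("w1.npz",pos=s['eef_pos'],rot=s['tcp_rot'],**f)
cv2.imwrite("pics/w1.png",cv2.resize(f["color"][:,:,::-1],(768,576)));print(f["mount"].round(2).tolist())
E
```

```text
t 1.77 tcp [442.3 -88.  172.7] aim [456.  -28.8 145.2] F [ 0.5  0.6 -0.7] rel o,u,y [110.0, -15.9, -60.7]
dp [-0.42 -1.48  0.64] rot [-0.83  0.3   0.28]
[[-0.0, -0.95, -0.3, 76.87], [1.0, -0.0, -0.0, -0.13], [0.0, -0.3, 0.95, -142.5], [0.0, 0.0, 0.0, 1.0]]
```

View pics/w1.png

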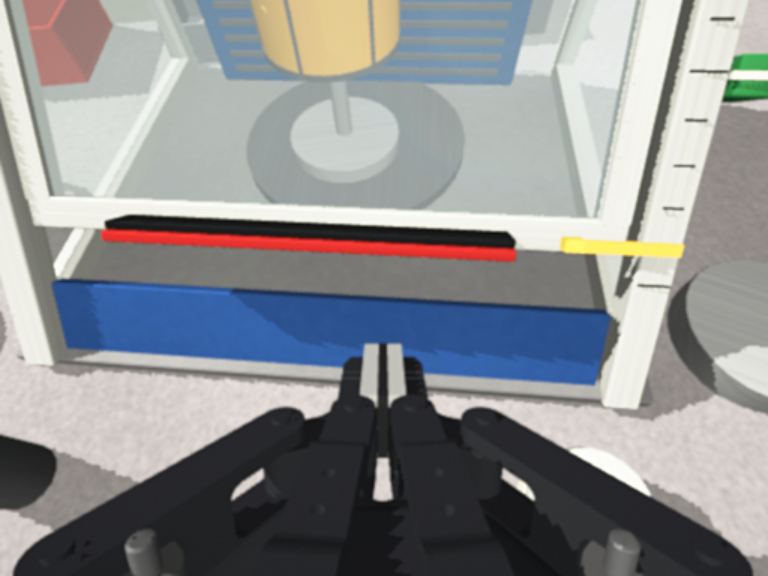

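The wrist view clearly shows the red lip (102,238)-(515,255) above the fingertips (383,345), the pointer tip at (683,250) and the white line's inner end at about (733,74).

```bash
cat >> h.py <<'E'
def wr(w,px):
    R=Ro.from_euler('xyz',w["rot"]).as_matrix();M=w["mount"]
    d=R@M[:3,:3]@np.linalg.solve(w["mtx"],[px[0],px[1],1.]);return R@M[:3,3]+w["pos"],d/np.linalg.norm(d)
def onplane(r,a):  # plane at o=a from mid -> (u,y,o)
    c,d=r;X=c+d*((a-(c-mid)@o)/(d@o));return np.array([(X-mid)@u,(X-mid)@yb])
E
python3 - <<'E'
from h import *
w=load("w1");T=load("top");k=1/1.5
for n,p,t in(("lipL",(102,236),(252,187.2)),("lipR",(515,255),(339,204.5)),("ptr",(683,250),(376,207))):
    X,e=tri([wr(w,np.array(p)*k),ray(T,t)]);print(n,X.round(1),np.round(e,1),[round(float((X-mid)@q),1) for q in(o,u,yb)])
for n,p,a in(("lipL bot",(102,241),0),("lipR bot",(515,261),0),("lipL top",(102,231),0),("lipR top",(515,250),0),("ptr",(683,250),-18),("line",(733,74),-18)):
    print(n,onplane(wr(w,np.array(p)*k),a).round(1))
E
```

```text
lipL [567.7  80.6 116.6] [2. 2.] [2.2, 1.3, 127.4]
lipR [ 524.  -172.8  112.9] [0.9 0.9] [-1.5, -0.4, -129.6]
ptr [ 520.1 -280.   105.1] [0.4 0.4] [-18.2, 3.3, -235.9]
lipL bot [ -4.2 132. ]
lipR bot [  -3.8 -130.7]
lipL top [  2.5 130.6]
lipR top [   3.  -129.8]
ptr [   3.6 -235.3]
line [ 101.7 -236.2]
```

>>> play_rows --dp '[[-0.1,-0.5,0.2],[-0.2,-1.0,0.4],[-0.4,-1.5,0.6],[-0.4,-1.5,0.6],[-0.4,-1.5,0.6]]' --rot '[[-0.3,0.1,0.1],[-0.6,0.2,0.2],[-0.8,0.3,0.3],[-0.8,0.3,0.3],[-0.8,0.3,0.3]]'

```text
clock: 2.23
eef_pos: [458.8, -31.0, 152.6]
tcp_rot: [-3.11, -0.878, -0.185]
contact_force: [0.6, 0.2, 0.2]
opening: 0.003
grasp_force: 0.0
```

```bash
python3 -c "
from h import *;go(90,-35)"
```

```text
t 2.23 tcp [458.8 -31.  152.6] aim [456.  -28.8 145.2] F [0.6 0.2 0.2] rel o,u,y [92.3, -27.4, -1.6]
dp [-0.19 -0.04  0.06] rot [-0.25 -0.05 -0.04]
```

Correct the rest, then go in to 60 mm out.

>>> play_rows --dp '[[-0.2,0,0.1],[-0.2,0,0.3],[-0.2,0,0.6],[-0.2,0,0.8],[-0.2,0,0.8]]' --rot '[[-0.2,0,0],[-0.2,0,0],[-0.2,0,0],[-0.2,0,0],[-0.2,0,0]]'

```text
clock: 2.65
eef_pos: [478.7, -33.4, 125.1]
tcp_rot: [-3.129, -0.876, -0.184]
contact_force: [-0.1, -0.3, -0.0]
opening: -0.0
grasp_force: 0.0
```

```bash
python3 -c "
from h import *;go(-20,-33)"
```

```text
t 2.65 tcp [478.7 -33.4 125.1] aim [540.2 -44.   76.1] F [-0.1 -0.3 -0. ] rel o,u,y [59.3, -35.6, -0.5]
dp [0.06 0.   1.98] rot [-0.07 -0.03 -0.04]
```

>>> play_rows --dp '[[0,0,0.5],[0.1,0,1.0],[0.1,0,1.5],[0.1,0,2.0],[0.1,0,2.0]]' --rot '[[0,0,0],[0,0,0],[0,0,0],[0,0,0],[0,0,0]]'

```text
clock: 3.07
eef_pos: [542.9, -45.1, 76.7]
tcp_rot: [-3.129, -0.877, -0.186]
contact_force: [-0.9, -0.0, 0.8]
opening: 0.003
grasp_force: 0.0
```

```bash
python3 - <<'E'
from h import *
from rig import telemetry,optics
go(-20,-15)
s=telemetry.sense();f=optics.grab_frame("wrist");np.savez("w2.npz",pos=s['eef_pos'],rot=s['tcp_rot'],**f)
cv2.imwrite("pics/w2.png",cv2.resize(f["color"][:,:,::-1],(640,480)))
E
```

```text
t 3.07 tcp [542.9 -45.1  76.7] aim [551.6 -46.   89.9] F [-0.9 -0.   0.8] rel o,u,y [-21.7, -30.7, -0.6]
dp [ 0.39 -0.02 -0.04] rot [-0.06 -0.04 -0.05]
```

View pics/w2.png

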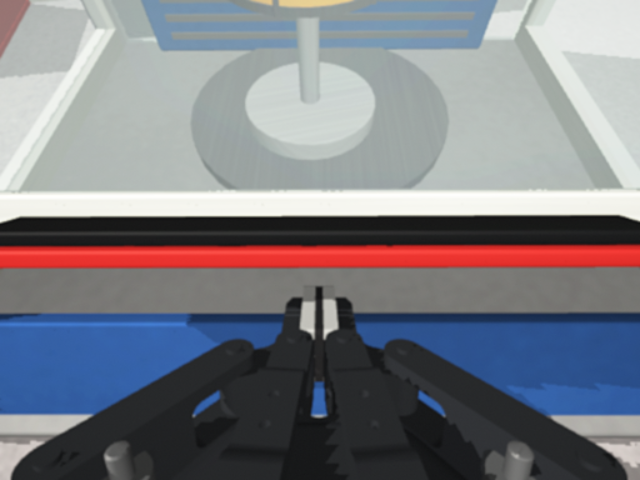

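The shut fingertips (319,290) sit just under the red lip (row 257), clear of it. Now I'll push up gently.

>>> play_rows --dp '[[0.1,0,0],[0.25,0,0],[0.4,0,0],[0.55,0,0],[0.7,0,0]]' --rot '[[0,0,0],[0,0,0],[0,0,0],[0,0,0],[0,0,0]]'

```text
clock: 3.53
eef_pos: [557.7, -47.9, 99.9]
tcp_rot: [-3.13, -0.876, -0.185]
contact_force: [-4.0, 1.8, -1.5]
opening: -0.005
grasp_force: 1.6
```

>>> play_rows --dp '[[0.15,0,0],[0.3,0,0],[0.45,0,0],[0.6,0,0],[0.75,0,0]]' --rot '[[0,0,0],[0,0,0],[0,0,0],[0,0,0],[0,0,0]]'

```text
clock: 3.95
eef_pos: [577.4, -51.7, 122.6]
tcp_rot: [-3.13, -0.876, -0.185]
contact_force: [-3.2, 1.6, -0.9]
opening: 0.004
grasp_force: 1.7
```

```bash
python3 - <<'E'
from h import *
from rig import telemetry,optics
go(-20,83)
f=optics.grab_frame("top");np.savez("t2.npz",**f)
print(blobs(f,(18,120,90),(35,255,255),(340,420,150,230)),blobs(f,(0,130,70),(8,255,255),(240,350,150,230),20))
E
```

```text
t 3.95 tcp [577.4 -51.7 122.6] aim [613.6 -57.2 164.9] F [-3.2  1.6 -0.9] rel o,u,y [-19.1, 27.0, -1.0]
dp [ 1.4  -0.03  0.03] rot [-0.06 -0.04 -0.04]
[([366.5, 194.0], [356, 190, 24, 8, 69], [[355.3999938964844, 193.0], [356.5, 189.3000030517578], [379.3999938964844, 195.6999969482422], [378.29998779296875, 199.39999389648438]])] [([297.9, 185.7], [253, 176, 91, 21, 285], [[252.6999969482422, 178.39999389648438], [253.39999389648438, 175.1999969482422], [343.3999938964844, 192.89999389648438], [342.79998779296875, 196.1999969482422]])]
```

>>> play_rows --dp '[[0.2,0,0],[0.4,0,0],[0.6,0,0],[0.8,0,0],[1.0,0,0]]' --rot '[[0,0,0],[0,0,0],[0,0,0],[0,0,0],[0,0,0]]'

```text
clock: 4.42
eef_pos: [602.8, -56.4, 153.4]
tcp_rot: [-3.13, -0.876, -0.185]
contact_force: [0.3, 0.8, -4.7]
opening: 0.002
grasp_force: 1.7
```

>>> play_rows --dp '[[0.1,0,0],[0.2,0,0],[0.2,0,0],[0.2,0,0],[0.2,0,0]]' --rot '[[0,0,0],[0,0,0],[0,0,0],[0,0,0],[0,0,0]]'

```text
clock: 4.83
eef_pos: [607.7, -57.5, 159.5]
tcp_rot: [-3.13, -0.878, -0.186]
contact_force: [0.4, 0.2, 0.8]
opening: -0.001
grasp_force: 0.0
```

```bash
python3 - <<'E'
from h import *
from rig import telemetry,optics
go(-20,83)
f=optics.grab_frame("top");np.savez("t3.npz",**f)
print(blobs(f,(18,120,90),(35,255,255),(340,420,140,230)),blobs(f,(45,80,40),(85,255,255),(370,420,150,200)))
b=cv2.resize(f["color"][150:210,330:430,::-1],(800,480),interpolation=cv2.INTER_CUBIC);cv2.imwrite("pics/t3.png",b)
E
```

```text
t 4.83 tcp [607.7 -57.5 159.5] aim [613.6 -57.2 164.9] F [0.4 0.2 0.8] rel o,u,y [-19.1, 75.2, -1.3]
dp [ 0.2  -0.03  0.02] rot [-0.05 -0.05 -0.05]
[([371.8, 181.4], [361, 177, 25, 9, 76], [[360.29998779296875, 180.6999969482422], [361.1000061035156, 176.60000610351562], [385.70001220703125, 181.5], [384.8999938964844, 185.60000610351562]])] [([392.6, 178.6], [388, 174, 9, 9, 57], [[388.0, 174.0], [396.0, 174.0], [396.0, 182.0], [388.0, 182.0]])]
```

View pics/t3.png

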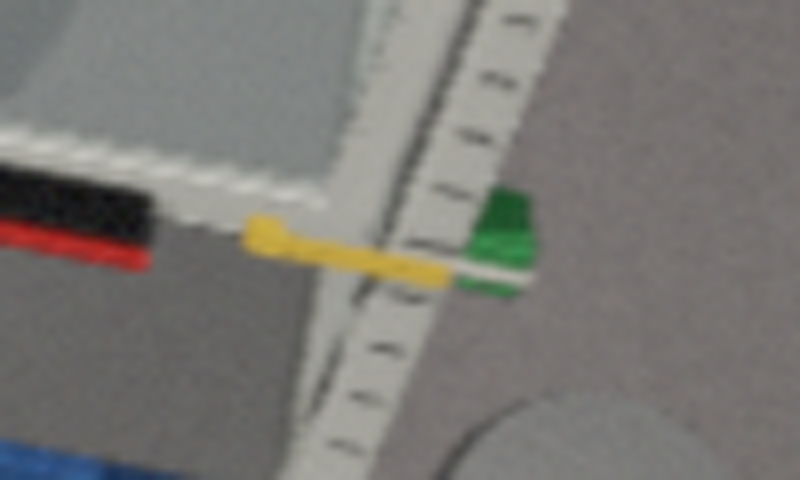

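The pointer tip (452,277) is about 6 mm below the white line's inner end (455,263), so it needs one small further push.

>>> play_rows --dp '[[0.04,0,0],[0.08,0,0],[0.12,0,0],[0.16,0,0],[0.16,0,0]]' --rot '[[0,0,0],[0,0,0],[0,0,0],[0,0,0],[0,0,0]]'

```text
clock: 5.3
eef_pos: [611.3, -58.1, 164.0]
tcp_rot: [-3.13, -0.876, -0.185]
contact_force: [-0.3, 0.0, -3.5]
opening: -0.002
grasp_force: 1.4
```

```bash
python3 - <<'E'
from h import *
from rig import telemetry,optics
go(-20,60)
f=optics.grab_frame("top")
print(blobs(f,(18,120,90),(35,255,255),(340,420,140,230)))
b=cv2.resize(f["color"][150:210,330:430,::-1],(800,480),interpolation=cv2.INTER_CUBIC);cv2.imwrite("pics/t4.png",b)
E
```

```text
t 5.3 tcp [611.3 -58.1 164. ] aim [599.  -54.5 147.3] F [-0.3  0.  -3.5] rel o,u,y [-19.0, 81.0, -1.3]
dp [-0.52 -0.03  0.02] rot [-0.05 -0.03 -0.04]
[([371.9, 180.1], [361, 176, 25, 8, 76], [[360.5, 179.5], [361.29998779296875, 175.5], [385.6000061035156, 180.0], [384.79998779296875, 184.10000610351562]])]
```

View pics/t4.png

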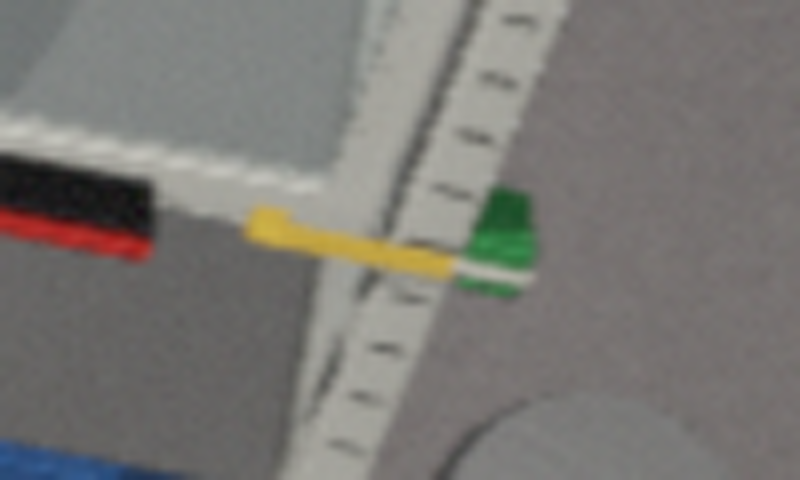

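The pointer (tip 455,265) now lines up with the white line (455,264). I'll drop the hand away along the jambs, then draw back.

>>> play_rows --dp '[[-0.1,0,0],[-0.3,0,0],[-0.5,0,0],[-0.6,0,0],[-0.6,0,0]]' --rot '[[0,0,0],[0,0,0],[0,0,0],[0,0,0],[0,0,0]]'

```text
clock: 5.77
eef_pos: [594.8, -55.0, 144.0]
tcp_rot: [-3.131, -0.874, -0.185]
contact_force: [0.3, 0.2, -0.2]
opening: 0.001
grasp_force: 0.0
```

>>> play_rows --dp '[[0,0,-0.6],[0,0,-1.2],[0,0,-1.8],[0,0,-2.4],[0,0,-2.4]]' --rot '[[0,0,0],[0,0,0],[0,0,0],[0,0,0],[0,0,0]]'

```text
clock: 6.18
eef_pos: [521.6, -42.3, 208.9]
tcp_rot: [-3.129, -0.879, -0.186]
contact_force: [0.8, -0.2, 0.1]
opening: -0.002
grasp_force: 0.0
```

>>> play_rows --dp '[[0,0,0],[0,0,0],[0,0,0],[0,0,0],[0,0,0]]' --rot '[[0,0,0],[0,0,0],[0,0,0],[0,0,0],[0,0,0]]'

```text
clock: 6.6
eef_pos: [523.8, -42.8, 206.2]
tcp_rot: [-3.131, -0.875, -0.185]
contact_force: [-0.2, -0.8, -0.3]
opening: 0.0
grasp_force: 0.0
```

```bash
python3 - <<'E'
from h import *
from rig import telemetry,optics
go(60,50)
s=telemetry.sense();f=optics.grab_frame("wrist");np.savez("w3.npz",pos=s['eef_pos'],rot=s['tcp_rot'],**f)
cv2.imwrite("pics/w3.png",cv2.resize(f["color"][:,:,::-1],(640,480)))
f=optics.grab_frame("top")
print(blobs(f,(18,120,90),(35,255,255),(340,420,140,230)),blobs(f,(45,80,40),(85,255,255),(370,420,150,200)))
E
```

```text
t 6.6 tcp [523.8 -42.8 206.2] aim [532.4 -42.6 191.1] F [-0.2 -0.8 -0.3] rel o,u,y [76.2, 56.2, -1.8]
dp [-0.16 -0.04  0.4 ] rot [-0.05 -0.03 -0.04]
[([371.9, 180.0], [361, 176, 25, 8, 73], [[360.5, 179.10000610351562], [361.3999938964844, 175.3000030517578], [385.3999938964844, 181.60000610351562], [384.3999938964844, 185.39999389648438]])] [([392.6, 178.6], [388, 174, 9, 9, 57], [[388.0, 174.0], [396.0, 174.0], [396.0, 182.0], [388.0, 182.0]])]
```

View pics/w3.png

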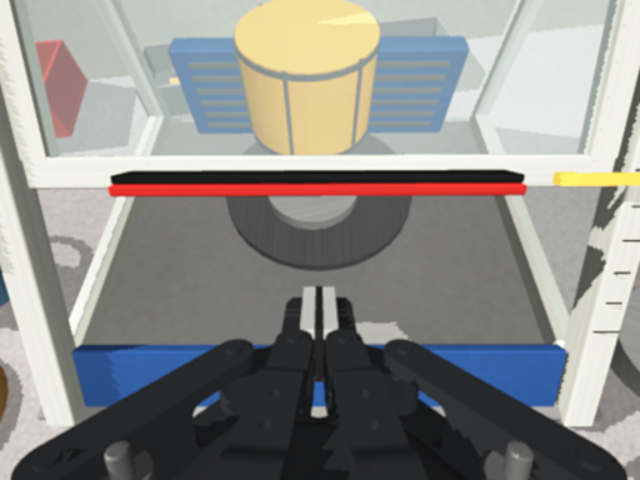

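The hand is clear of the lip (fingertips at (319,290), lip at row 188). The window stayed put after release: the pointer blob is still at row 180.0 in the top view.

```bash
python3 -c "
from rig import r;print(r.sign_off())"
```

```text
the job is handed in; nothing more can be done
None
```

I pushed the window up from under its lip until the yellow pointer was level with the white line to within about 2 mm, backed the hand clear, and handed the job in at about 6.6 s; the window and the clip hadn't moved after release, and the sign-off gave no verdict.

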